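# Shut the heating block's cover and start it

## Task

The tubes are loaded in the heating block. Without gripping or lifting anything, gently push its hinged blue cover all the way shut with your fingertips, then press the green button on its front deck fully down and let it come back up. Leave the red button alone, leave the tubes seated in the block, and leave the other things on the bench where they are.

Things in the scene. Friction and masses are not known exactly. Their poses are not given: they have to be found in the camera images.
- heater: Heating block fixed to the bench: white case 200 (x) x 190 (y) x 85 mm high. Origin at the centre of its underside; its x axis runs level from its front (button deck, towards the robot) to its back (hinge), y to its left as seen from the robot, z up. It stands left or right of the bench's middle, turned up to 15 degrees. An aluminium block set in its middle (top 95 mm up) holds three tubes.
- cover_hinge (a point): Middle of the cover's hinge line, fixed on the heating block 82 mm behind its origin and 97 mm up; the hinge line runs along the block's y axis. Its axes are the block's.
- cover (a joint): Opening angle of the cover in rad: 0 fully shut (level), 1.57 upright, stop at 1.75. It starts between 1.05 and 1.5. The hinge is stiff (0.2 N m): the cover stays at whatever angle it is left and takes 1 to 3 N near its free edge to move. To shut it, push on its outer face, which looks up when shut and away from the robot when upright.
- cover_edge (a point): Middle of the free edge of the cover's outer face, 112 mm from the hinge line along the cover and 36 mm out from it (133 mm above the bench when shut). The cover is a blue-framed shell with a clear window, 112 mm long, 150 mm wide, 36 mm deep with a flat outer face. x axis: along the cover from free edge to hinge; z: out of the outer face.
- start (a joint): Travel of the green start button in m: 0 up, 0.006 fully down, about 5 N to press it fully; it springs back.
- start_top (a point): Centre of the top face of the green start button (26 mm across), on the front deck of the heating block, 70 mm in front of its origin and 45 mm to its left; pressed straight down.
- stop (a joint): Travel of the red stop button in m: 0 up, 0.006 fully down. The same kind of button, 90 mm to the right of the green one. Not to be pressed.
- vortex: Vortex mixer, fixed: white box 130 x 130 x 110 mm with a black cup on top up to 145 mm. Origin at the centre of its underside. It stands on the other side of the bench's middle from the heating block. Not used.
- orange_rack: Loose orange rack, 75 x 90 x 38 mm, at the right. Origin at the centre of its underside.
- tip_box: Loose box of yellow pipette tips, 120 x 85 x 62 mm, at the left. Origin at the centre of its underside.
- pipette: Loose black pipette lying at the right, 230 mm long, 28 mm thick, thin grey end along its +x, origin under its middle.
- beaker: Loose green glass beaker, 68 mm across, 85 mm high, beyond the machines. Origin at the centre of its underside.
- bottle: Loose bottle with a blue cap, 60 mm across, 130 mm high, beyond the machines at the right. Origin at the centre of its underside.
- tube_a: Loose tube with a yellow cap 15 mm across, 40 mm long, standing in the front right hole of the heating block, its cap top 107 mm above the bench. Origin at its lower tip, which rests 67 mm up.
- tube_b: Loose tube with a red cap 15 mm across, 40 mm long, standing in the rear middle hole of the heating block, its cap top 107 mm above the bench. Origin at its lower tip, which rests 67 mm up.
- tube_c: Loose tube with a white cap 15 mm across, 40 mm long, standing in the front left hole of the heating block, its cap top 107 mm above the bench. Origin at its lower tip, which rests 67 mm up.

How it is judged (in metres and radians):
On the way, in this order (a step that is already met when the one before it is completed fails the run):
1. the cover is pushed fully shut (value of joint cover below 0.04 rad), for 0.2 s.
2. then the green start button is pressed fully down (value of joint start above 0.0045 m), for 0.05 s.
At the end, for the whole second after the job is handed in: The cover is shut to within 0.04 rad, the green button has been pressed at least 4.5 mm after that and is back up, the red one is up, the tubes are seated in the block (raised less than 12 mm), and each loose thing on the bench is within 30 mm of where it was (value of joint cover below 0.04 rad and value of joint each of start, stop below 0.002 m and z of each of tube_a, tube_b, tube_c in the frame of heater below 0.079 m and distance of each of orange_rack, tip_box, pipette, beaker, bottle from where it was at the start of the episode below 0.03 m); the robot touches nothing.
It fails at once if the green button is pressed while the cover is still open (value of joint start above 0.003 m and value of joint cover above 0.08 rad).
It fails at once if the red stop button is pressed (value of joint stop above 0.003 m).
It fails at once if a tube is lifted out of the block (z of any of tube_a, tube_b, tube_c in the frame of heater above 0.079 m).
It fails at once if a loose thing on the bench is moved or lifted more than 30 mm (distance of any of orange_rack, tip_box, pipette, beaker, bottle from where it was at the start of the episode above 0.03 m).
It fails at once if the heating block, its cover or a button is pushed with more than 50 N (contact force between the fingers and heater above 50 N).
It also fails if it takes over 48 s, if anything falls off the work surface, if the arm or the gripper's body presses on something with over 40 N, if the wrist force passes 120 N, or if a joint passes its speed limit or range.

## Robot

A 6-joint arm with a two-finger parallel gripper is mounted at the origin on the work surface. World frame = base frame: x ahead of the robot, y to its left, z up, the work surface at z = 0. Lengths are in m, angles in degrees, forces in N, time in s.
With the tool pointing down it reaches from about 0.325 to 0.9 m from the base axis. Payload 6.1 kg.
Tool frame: the origin (TCP) lies on the front face of the gripper's body, between the roots of the fingers; the fingertips stand 70 mm ahead of it and the grasp point (between the pads) lies 51 mm ahead of it (tcp_to_tips is the distance from the TCP to the fingertips, in m); z points along the fingers, y is the line along which they close (so a half turn about z gives the same grasp; the last joint's range is limited). The gripper opens to 87 mm and grips with 3 to 60 N. Pads are 19 mm wide; open, the fingers measure 117 mm over their backs; the gripper's body (75 mm by 190 mm) begins 51 mm behind the grasp point.
Start: joints at [68.463, 12.628, 87.462, -0, 79.91, -7.225], TCP at [0.155, 0.606, 0.292] pointing down, gripper open.
Joint ranges: [-170.65, 170.65], [-52.31, 119.04], [5.05, 147.46], [-71.25, 251.25], [11.57, 151.72], [-153.62, 153.62]. Speed limits (degrees/s): [147.25, 147.25, 172.46, 180, 180, 180].

## Interface

Orientations are given as [roll, pitch, yaw] about the fixed x, y, z axes, in that order (R = Rz(yaw) Ry(pitch) Rx(roll)).
In Python, from rig import * gives the robot as it stands.
- The arm moves only by the tool carry_out, never from a script. Its argument "steps" is a list of rows, each a list of 2 entries, a list of its own where there are three numbers: the shift along the tool's x, y, z in mm, then the turn, a rotation vector about the tool's x, y, z in rad. In form: [[[tx, ty, tz], [ax, ay, az]], ...]. A call has 1 to 12 rows; each row shifts and turns the commanded pose from where the row before left it, along the tool's axes as they then stand; what a row does not reach is not made up. A row lasts 1/8 s, in which the tool goes at most 62.5 mm and 10.7 degrees, less where a joint would pass 70% of its speed; a pose out of reach is approached as far as the arm can. A call is refused whole if a number of a shift passes 62.5 or a number of a turn 0.188, either way. A call with a gripper value outside its range is refused whole. "hand" is the finger opening in mm, from 0 to 87, set as the call begins (left out, the last holds). The fingers move at their own pace and stop on an object; "newtons" is the grip in N (left out, the last holds). Time passes only in rows, so rows that do not move let the fingers close. It gives the time, the measured TCP pose, the force, the opening and the grip force at its end, in the units of the state.
- state(): the state, without advancing time (a new reading comes with each control period).
- read_camera(name): name is "side" or "top"; returns a dict with "image" (480x640x3 uint8, red, green, blue), "mtx" (3x3 intrinsics, pixels), "origin" and "attitude" of the camera in the world. Camera axes: x right, y down, z forward; pixel columns grow to the right and rows downward; lengths in m; the calibration is good to about 2 mm. A picture is of the moment at which its call begins. There is no depth.
- hand_in(): hands the job in; it is judged then, once.
The state is a dict: "time": time; "joint_pos": joint angles; "qd": joint speeds; "effort": joint torques, N m; "tcp_pos": TCP position; "ee_rot": TCP orientation; "wrist_force": force on the tool from outside, world axes, zero at the start; "wrist_torque": the same for the moment, N m; "grip_width": finger opening in m; "grip_force": force on a finger pad.
Only numpy, scipy, OpenCV 4.12 (cv2) and the standard library are available. Lean on these libraries where they do the work, as an engineer would, in place of code of your own. Each camera call takes 0.05 s, during which the arm holds its last target. There are 200 camera calls.

## Working session

There is one attempt and no reset: what is moved stays moved. The work goes in short steps, Python scripts to look and compute and a tool call to move; the robot and the scene stay as the last step left them, time stands still between calls to the robot, and variables do not carry over. Pictures are saved under pics/ and viewed, at most 10 in all, crops included, and the job is handed in when it is done.

Besides the shell and the picture viewer there is one more tool, called after "Request:" as name(argument=value, ...), one argument or row to a line, values as JSON. carry_out: Moves the arm, as the interface text tells. Its arguments: {"type":"object","properties":{"steps":{"type":"array","items":{"type":"array"}},"hand":{"type":"number"},"newtons":{"type":"number"}},"required":["steps"]}

```bash
mkdir -p pics; python3 - <<'E'
from rig import *
import cv2
for n in("side","top"):
    c=read_camera(n); cv2.imwrite(f"pics/{n}0.png",c["image"][:,:,::-1]); print(n,c["mtx"],c["origin"],c["attitude"])
print(state())
E
```

```text
side [[560.53241209   0.         321.95272347]
 [  0.         560.53241209 238.97919026]
 [  0.           0.           1.        ]] [ 0.02381686 -0.95370939  0.83411436] [-122.89726174   -1.03783977  -30.40696469]
top [[480.41887333   0.         321.64649311]
 [  0.         480.41887333 233.57184191]
 [  0.           0.           1.        ]] [0.35957497 0.00936872 1.39459927] [-170.3825537    -0.54708282  -90.23259219]
{'time': 0.1, 'joint_pos': array([ 6.84614523e+01,  1.26719305e+01,  8.75207601e+01, -6.16710194e-05,
        7.99091420e+01, -7.22426024e+00]), 'qd': array([-0.0160555 , -0.09052166,  0.00661183, -0.08006436,  0.06863976,
       -0.06800919]), 'effort': array([-3.89082652e-04, -4.95943093e+01, -3.88518763e+01,  7.00757978e-02,
        5.16580429e-02, -9.45069337e-05]), 'tcp_pos': array([0.15435731, 0.60518104, 0.29121916]), 'ee_rot': array([-1.79898968e+02, -1.27455675e-02,  1.65685712e+02]), 'wrist_force': array([-0.06091527, -0.07891016, -0.03333384]), 'wrist_torque': array([-0.06257613, -0.02173948,  0.00059089]), 'grip_force': 0.0, 'grip_width': 0.08677446273552905}
```

View pics/side0.png

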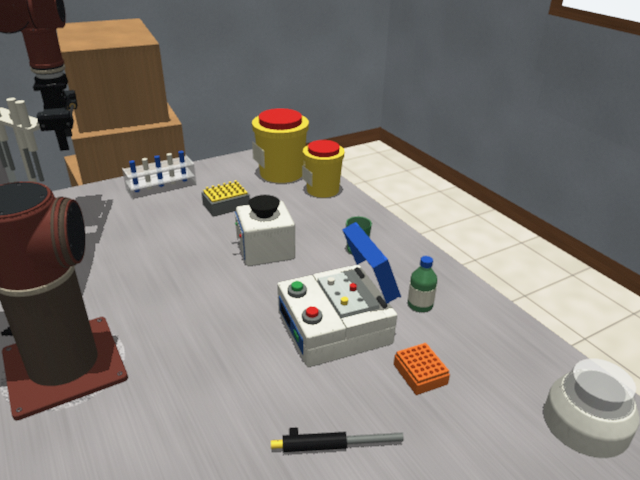

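View pics/top0.png

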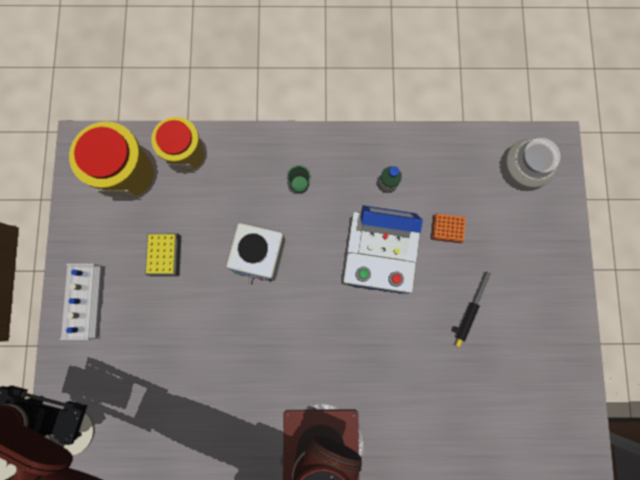

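The heater stands right of middle: in the top view the green button is at about (363,274), the red one at (396,279), and the cover's top edge is near row 210. In the side view the green button is at (297,288) and the red one at (312,314). I'll enlarge both.

```bash
python3 - <<'E'
import cv2
a=cv2.imread("pics/side0.png")[210:370,260:450]; cv2.imwrite("pics/sc.png",cv2.resize(a,None,fx=3.6,fy=3.6,interpolation=cv2.INTER_CUBIC))
a=cv2.imread("pics/top0.png")[190:300,330:440]; cv2.imwrite("pics/tc.png",cv2.resize(a,None,fx=5,fy=5,interpolation=cv2.INTER_CUBIC))
E
```

```text
(no output)
```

View pics/sc.png

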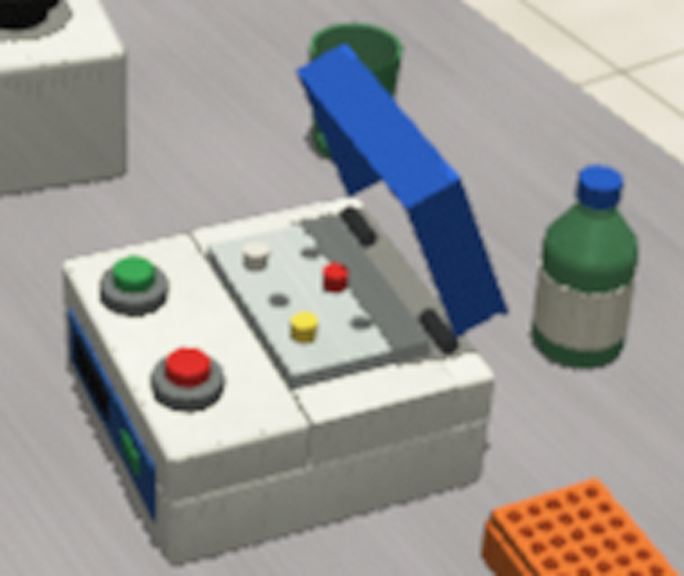

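View pics/tc.png

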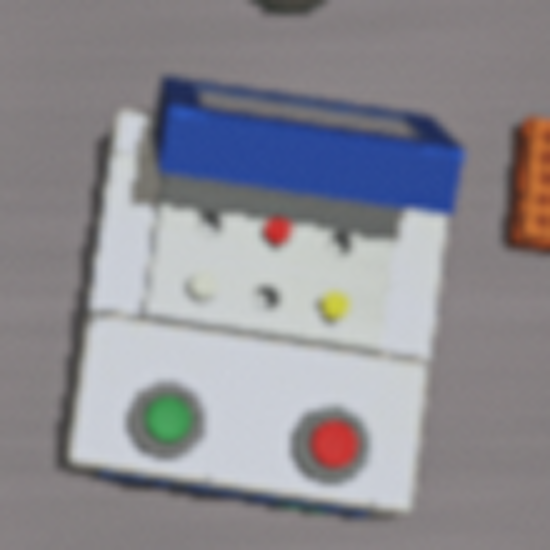

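```bash
cat > h.py <<'E'
import numpy as np
from rig import *
from scipy.spatial.transform import Rotation as R
from scipy.optimize import least_squares
S=dict(M=np.array([[560.53241209,0,321.95272347],[0,560.53241209,238.97919026],[0,0,1]]),o=[0.02381686,-0.95370939,0.83411436],a=[-122.89726174,-1.03783977,-30.40696469])
T=dict(M=np.array([[480.41887333,0,321.64649311],[0,480.41887333,233.57184191],[0,0,1]]),o=[0.35957497,0.00936872,1.39459927],a=[-170.3825537,-0.54708282,-90.23259219])
def proj(c,P):
    q=R.from_euler('xyz',c['a'],degrees=True).inv().apply(np.atleast_2d(P)-c['o'])@c['M'].T
    return q[:,:2]/q[:,2:]
def w(p,P): return R.from_euler('z',p[2]).apply(np.atleast_2d(P))+[p[0],p[1],0]
def cov(th,u,v,n): return [.082-u*np.cos(th)+n*np.sin(th),v,.097+u*np.sin(th)+n*np.cos(th)]
E
python3 - <<'E'
from h import *
def pts(p):
    th,bz=p[3],p[4]; E=[[-.07,.045,bz],[-.07,-.045,bz],[-.1,.095,.085],[-.1,-.095,.085]]
    C=[cov(th,.112,s*.075,n) for s in(1,-1) for n in(0,.036)]
    return w(p,E+[[.1,-.095,.085]]+C), w(p,E+C)
so=np.array([[134,270],[188,363],[65,263],[175,460],[492,377],[300,70],[348,45],[412,207],[462,182]])/3.6+[260,210]
to=np.array([[168,418],[333,443],[70,465],[411,512],[160,173],[165,108],[450,212],[463,150]])/5+[330,190]
f=lambda p:np.r_[proj(S,pts(p)[0])-so,proj(T,pts(p)[1])-to].ravel()
r=least_squares(f,[.6,-.13,-.1,1.3,.1],loss='soft_l1')
print(r.x,np.degrees(r.x[2:4]));print(f(r.x).reshape(-1,2).round(1))
E
```

```text
[ 0.5315098  -0.17212731 -0.14954921  1.21063838  0.10419695] [-8.5685388  69.36446991]
[[-0.1  0.1]
 [ 0.1  0.1]
 [-1.4 -1.2]
 [-1.6  0.1]
 [ 1.9 -0.8]
 [-1.5 -0. ]
 [-0.2 -1. ]
 [-1.6  0.5]
 [ 0.6 -1.4]
 [ 0.4 -0.1]
 [ 0.6 -0.2]
 [-0.4 -0.7]
 [ 0.8  0.2]
 [-0.3 -0.1]
 [ 1.  -1.1]
 [ 0.6  0.6]
 [ 0.6 -0.9]]
```

Request:
carry_out(
  steps=[
    [[0, 0, -45], [0, 0, -0.1]],
    [[-35, -40, 0], [0, 0, 0]],
    [[-35, -40, 0], [0, 0, 0]],
    [[-35, -40, 0], [0, 0, 0]],
    [[-35, -40, 0], [0, 0, 0]],
    [[-35, -40, 0], [0, 0, 0]],
    [[-35, -40, 0], [0, 0, 0]],
    [[-35, -40, 0], [0, 0, 0]],
    [[-35, -40, 0], [0, 0, 0]],
    [[-35, -40, 0], [0, 0, 0]],
    [[-35, -40, 0], [0, 0, 0]],
    [[-35, -40, 0], [0, 0, 0]],
  ],
  hand=0,
  newtons=5,
)

```text
time: 1.6
tcp_pos: [0.47, 0.1114, 0.337]
ee_rot: [180.0, -0.0, 171.4]
wrist_force: [1.1, 0.0, 1.2]
grip_width: 0.0005
grip_force: 0.0
```

Request:
carry_out(
  steps=[
    [[-35, -40, 0], [0, 0, 0]],
    [[-35, -40, 0], [0, 0, 0]],
    [[-35, -40, 0], [0, 0, 0]],
    [[-35, -40, 0], [0, 0, 0]],
    [[-35, -40, 0], [0, 0, 0]],
    [[-35, -40, 0], [0, 0, 0]],
    [[0, 0, 0], [0, 0, 0]],
    [[0, 0, 0], [0, 0, 0]],
  ],
)

```text
time: 2.6
tcp_pos: [0.641, -0.1553, 0.3363]
ee_rot: [180.0, -0.1, 171.4]
wrist_force: [-0.3, -0.3, 0.0]
grip_width: 0.0004
grip_force: 0.0
```

```bash
cat >> h.py <<'E'
p0=[.5315,-.1721,-.14955]
def hs():
    s=state(); d=R.from_euler('z',p0[2]).inv().apply(s['tcp_pos']-[p0[0],p0[1],0]); r=s['ee_rot']
    print('t',s['time'],'tips in heater mm',((d-[0,0,.07])*1e3).round(1),'rot',np.round(r,2),'want yaw',180+np.degrees(p0[2]),'F',s['wrist_force'].round(2),'w',s['grip_width'])
E
python3 -c "
from h import *;hs()
import cv2
c=read_camera('side');cv2.imwrite('pics/s1.png',cv2.resize(c['image'][130:370,200:520,::-1],None,fx=2.4,fy=2.4))"
```

```text
t 2.6 tips in heater mm [105.7  32.9 266.3] rot [ 1.7995e+02 -1.1000e-01  1.7140e+02] want yaw 171.43141617381855 F [-0.33 -0.3   0.03] w 0.00036619158863465055
```

View pics/s1.png

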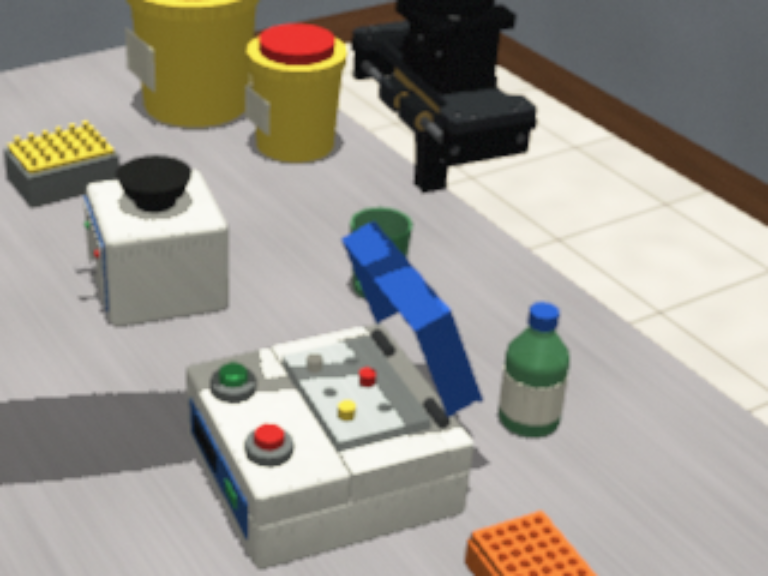

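The gripper is closed, above and behind the cover, with the fingertips at about (430,187) in the crop. Next I bring them down behind the outer face and make first contact.

Request:
carry_out(
  steps=[
    [[-10, -17, 0], [0, 0, 0]],
    [[-10, -16, 0], [0, 0, 0]],
    [[0, 0, 20], [0, 0, 0]],
    [[0, 0, 20], [0, 0, 0]],
    [[0, 0, 15], [0, 0, 0]],
    [[0, 0, 15], [0, 0, 0]],
    [[0, 0, 0], [0, 0, 0]],
    [[10, 0, 0], [0, 0, 0]],
    [[10, 0, 0], [0, 0, 0]],
    [[10, 0, 0], [0, 0, 0]],
    [[5, 0, 0], [0, 0, 0]],
    [[5, 0, 0], [0, 0, 0]],
  ],
)

```text
time: 4.15
tcp_pos: [0.6167, -0.1853, 0.2677]
ee_rot: [-180.0, 0.1, 171.4]
wrist_force: [3.2, 0.2, -0.6]
grip_width: 0.0008
grip_force: 0.8
```

```bash
python3 -c "
from h import *;hs()"
```

```text
t 4.15 tips in heater mm [ 86.2  -0.3 197.7] rot [-1.7999e+02  1.0000e-01  1.7141e+02] want yaw 171.43141617381855 F [ 3.16  0.2  -0.56] w 0.0007668681121504723
```

Contact was made at about 3 N, where the geometry predicted. Now I follow the cover's arc.

Request:
carry_out(
  steps=[
    [[5, 0, 0], [0, 0, 0]],
    [[6, 0, 1], [0, 0, 0]],
    [[6, 0, 1], [0, 0, 0]],
    [[6, 0, 1], [0, 0, 0]],
    [[5, 0, 2], [0, 0, 0]],
    [[5, 0, 2], [0, 0, 0]],
    [[6, 0, 3], [0, 0, 0]],
    [[5, 0, 3], [0, 0, 0]],
    [[5, 0, 3], [0, 0, 0]],
    [[5, 0, 3], [0, 0, 0]],
    [[5, 0, 4], [0, 0, 0]],
    [[0, 0, 0], [0, 0, 0]],
  ],
)

```text
time: 5.65
tcp_pos: [0.5576, -0.1763, 0.2435]
ee_rot: [180.0, -0.1, 171.4]
wrist_force: [-0.2, -0.2, 0.3]
grip_width: 0.0006
grip_force: 0.0
```

```bash
python3 -c "
from h import *;hs()"
```

```text
t 5.65 tips in heater mm [ 26.4  -0.2 173.5] rot [ 1.7999e+02 -9.0000e-02  1.7141e+02] want yaw 171.43141617381855 F [-0.24 -0.21  0.27] w 0.0006219135581950057
```

Request:
carry_out(
  steps=[
    [[4, 0, 4], [0, 0, 0]],
    [[4, 0, 4], [0, 0, 0]],
    [[4, 0, 4], [0, 0, 0]],
    [[4, 0, 5], [0, 0, 0]],
    [[3, 0, 5], [0, 0, 0]],
    [[3, 0, 5], [0, 0, 0]],
    [[3, 0, 5], [0, 0, 0]],
    [[2, 0, 4], [0, 0, 0]],
    [[0, 0, 0], [0, 0, 0]],
  ],
)

```text
time: 6.78
tcp_pos: [0.5313, -0.1723, 0.2076]
ee_rot: [180.0, -0.0, 171.4]
wrist_force: [-0.3, -0.7, -0.1]
grip_width: 0.0004
grip_force: 0.0
```

```bash
python3 -c "
from h import *;hs()
import cv2
c=read_camera('side');cv2.imwrite('pics/s2.png',cv2.resize(c['image'][180:370,240:450,::-1],None,fx=3,fy=3))"
```

```text
t 6.775 tips in heater mm [ -0.2  -0.2 137.6] rot [ 1.7998e+02 -5.0000e-02  1.7141e+02] want yaw 171.43141617381855 F [-0.29 -0.68 -0.11] w 0.0004319982202036573
```

View pics/s2.png

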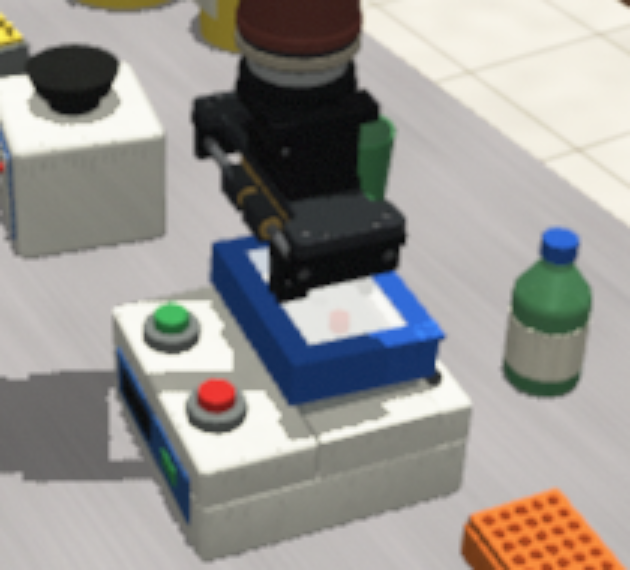

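The cover is nearly shut, with the fingertips on its window at about (290,285). I press down to close it fully.

Request:
carry_out(
  steps=[
    [[1, 0, 2], [0, 0, 0]],
    [[0, 0, 2], [0, 0, 0]],
    [[0, 0, 1], [0, 0, 0]],
    [[0, 0, 0], [0, 0, 0]],
  ],
)

```text
time: 7.32
tcp_pos: [0.5307, -0.1722, 0.2031]
ee_rot: [180.0, 0.0, 171.4]
wrist_force: [-0.4, 0.7, -0.8]
grip_width: 0.0001
grip_force: 0.0
```

Request:
carry_out(
  steps=[
    [[0, 0, 1], [0, 0, 0]],
    [[0, 0, 1], [0, 0, 0]],
    [[0, 0, 0], [0, 0, 0]],
  ],
)

```text
time: 7.7
tcp_pos: [0.5308, -0.1722, 0.203]
ee_rot: [-180.0, 0.0, 171.4]
wrist_force: [-5.7, 2.2, 11.6]
grip_width: 0.0005
grip_force: 5.7
```

A hard stop at tip height 133 mm with 11.6 N means the cover is fully shut. Now I lift and move over the green button.

Request:
carry_out(
  steps=[
    [[0, 0, 0], [0, 0, 0]],
    [[0, 0, -15], [0, 0, 0]],
    [[0, 0, -20], [0, 0, 0]],
    [[23, 15, 0], [0, 0, 0]],
    [[23, 15, 0], [0, 0, 0]],
    [[23, 15, 0], [0, 0, 0]],
    [[0, 0, 15], [0, 0, 0]],
    [[0, 0, 15], [0, 0, 0]],
    [[0, 0, 15], [0, 0, 0]],
    [[0, 0, 5], [0, 0, 0]],
    [[0, 0, 0], [0, 0, 0]],
  ],
)

```text
time: 9.07
tcp_pos: [0.469, -0.1175, 0.1854]
ee_rot: [180.0, -0.1, 171.4]
wrist_force: [0.0, 0.0, 0.1]
grip_width: 0.0005
grip_force: 0.0
```

```bash
python3 -c "
from h import *;hs()
import cv2
c=read_camera('side');cv2.imwrite('pics/s3.png',cv2.resize(c['image'][200:370,250:430,::-1],None,fx=3.4,fy=3.4))"
```

```text
t 9.075 tips in heater mm [-70.   44.6 115.4] rot [ 1.7998e+02 -9.0000e-02  1.7140e+02] want yaw 171.43141617381855 F [0.02 0.03 0.08] w 0.0005265668904133586
```

View pics/s3.png

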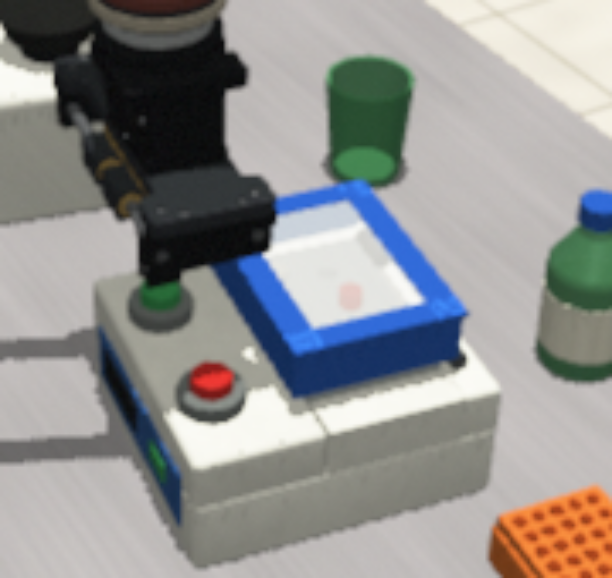

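The cover lies flat and shut, and the fingertips are centred over the green button at about (160,275). I press down in small steps.

Request:
carry_out(
  steps=[
    [[0, 0, 4], [0, 0, 0]],
    [[0, 0, 4], [0, 0, 0]],
    [[0, 0, 2], [0, 0, 0]],
    [[0, 0, 2], [0, 0, 0]],
    [[0, 0, 2], [0, 0, 0]],
    [[0, 0, 0], [0, 0, 0]],
  ],
)

```text
time: 9.88
tcp_pos: [0.4692, -0.1175, 0.1724]
ee_rot: [-180.0, 0.0, 171.4]
wrist_force: [-1.3, -0.1, 3.6]
grip_width: 0.0006
grip_force: 2.0
```

Request:
carry_out(
  steps=[
    [[0, 0, 1], [0, 0, 0]],
    [[0, 0, 1], [0, 0, 0]],
    [[0, 0, 1], [0, 0, 0]],
    [[0, 0, 1], [0, 0, 0]],
    [[0, 0, 0], [0, 0, 0]],
  ],
)

```text
time: 10.5
tcp_pos: [0.4693, -0.1175, 0.1707]
ee_rot: [-180.0, -0.0, 171.4]
wrist_force: [-11.2, 3.6, 23.1]
grip_width: 0.0003
grip_force: 11.8
```

It hit a hard stop at tip height 100.7 mm. As I release in small steps, I'll check that this was the full 6 mm of travel.

Request:
carry_out(
  steps=[
    [[0, 0, -4], [0, 0, 0]],
    [[0, 0, 0], [0, 0, 0]],
    [[0, 0, 0], [0, 0, 0]],
  ],
)

```text
time: 10.88
tcp_pos: [0.4694, -0.1175, 0.1723]
ee_rot: [-180.0, 0.0, 171.4]
wrist_force: [-1.0, 0.8, 4.2]
grip_width: 0.0005
grip_force: 2.1
```

Request:
carry_out(
  steps=[
    [[0, 0, -2], [0, 0, 0]],
    [[0, 0, 0], [0, 0, 0]],
    [[0, 0, 0], [0, 0, 0]],
  ],
)

```text
time: 11.25
tcp_pos: [0.4693, -0.1175, 0.1742]
ee_rot: [-180.0, 0.0, 171.4]
wrist_force: [0.7, -0.3, 2.9]
grip_width: 0.0004
grip_force: 1.5
```

Request:
carry_out(
  steps=[
    [[0, 0, -2], [0, 0, 0]],
    [[0, 0, 0], [0, 0, 0]],
    [[0, 0, 0], [0, 0, 0]],
  ],
)

```text
time: 11.62
tcp_pos: [0.4692, -0.1175, 0.1762]
ee_rot: [-180.0, 0.0, 171.4]
wrist_force: [1.8, -0.2, 1.7]
grip_width: 0.0001
grip_force: 0.9
```

Request:
carry_out(
  steps=[
    [[0, 0, -2], [0, 0, 0]],
    [[0, 0, 0], [0, 0, 0]],
    [[0, 0, 0], [0, 0, 0]],
  ],
)

```text
time: 12.0
tcp_pos: [0.4687, -0.1173, 0.1778]
ee_rot: [180.0, -0.1, 171.4]
wrist_force: [0.1, -0.3, -0.5]
grip_width: 0.0005
grip_force: 0.0
```

The spring contact held from 170.7 to about 176.7 mm of TCP height, so it was the full 6 mm, reaching about 5 N. Now I retreat and check.

Request:
carry_out(
  steps=[
    [[0, 0, -15], [0, 0, 0]],
    [[0, 0, -40], [0, 0, 0]],
    [[0, 0, -50], [0, 0, 0]],
    [[0, 40, -20], [0, 0, 0]],
    [[0, 50, 0], [0, 0, 0]],
    [[0, 50, 0], [0, 0, 0]],
    [[0, 0, 0], [0, 0, 0]],
    [[0, 0, 0], [0, 0, 0]],
  ],
)

```text
time: 13.0
tcp_pos: [0.49, 0.0208, 0.3039]
ee_rot: [-180.0, 0.0, 171.5]
wrist_force: [0.1, -0.6, 0.4]
grip_width: 0.0006
grip_force: 0.0
```

```bash
python3 -c "
from h import *;hs()
import cv2
c=read_camera('side');cv2.imwrite('pics/s4.png',cv2.resize(c['image'][180:470,180:500,::-1],None,fx=2,fy=2))"
```

```text
t 13.0 tips in heater mm [-69.8 184.5 233.9] rot [-1.7997e+02  3.0000e-02  1.7147e+02] want yaw 171.43141617381855 F [ 0.06 -0.55  0.4 ] w 0.0005605279717924122
```

View pics/s4.png

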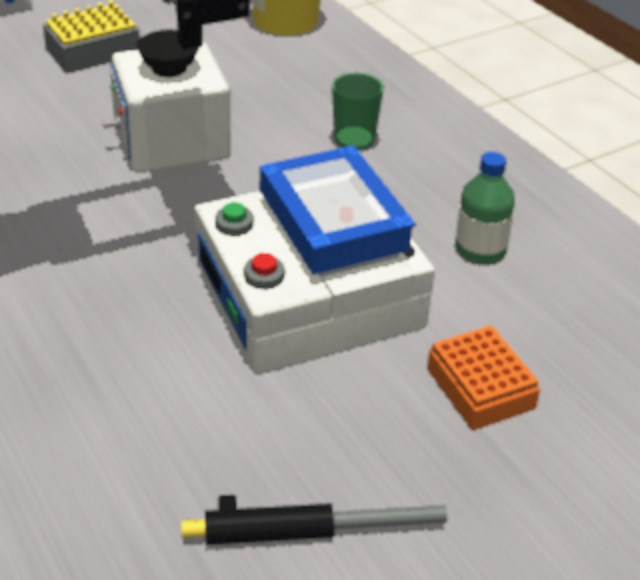

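The cover at about (335,205) is shut, and the green button (234,212) and red button (264,264) are both up. The loose things in view have not moved, and the arm is clear, so I'm handing in.

```bash
python3 -c "
from rig import *
print(hand_in())"
```

```text
the job is handed in; nothing more can be done
None
```

I pushed the cover fully shut, pressed the green button its full 6 mm and let it come back up, and handed the job in at about 13 s; the red button and the loose things in view looked untouched in the last picture, and no verdict came back.

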